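Hang the inspection mirror inside the display case

TASK

Take the round inspection mirror out of the slotted stand, reach down through the opening in the top of the plywood-and-acrylic case and hang the mirror by its ring on the hook inside, without touching the frame around the opening. Let go so that it hangs still, and leave the putty knife and the other things on the table where they are.

Things in the scene. Friction and masses are not known exactly. Their poses are not given: they have to be found in the camera images.
- mirror_handle (a point): Centre of the inspection mirror's black handle: a block 14 mm (x) by 22 mm (y) by 36 mm tall (18 mm below this point to 16 mm above it), 120 mm above the mirror's foot. z up along the handle, x square to the mirror face. Grip it across y. The mirror is loose, about 80 g, 136 mm tall, upright in a slot of the stand; it looks the same from both sides and may hang either way round.
- mirror_eye (a point): Centre of the mirror's ring, 40 mm below mirror_handle; same axes. Steel ring in the y-z plane, hole 30 mm in diameter along x, made of 7 mm round bar (44 mm outer diameter).
- mirror: The whole inspection mirror; origin at its lowest point, on its centre line; same axes as mirror_handle. From the top: handle, ring, short neck, round mirror disc (50 mm diameter, 6 mm thick, in the y-z plane, centre 25 mm above the origin).
- case: Fixed case standing on the table, 180 mm (x) by 210 mm (y) by 170 mm tall; origin at the centre of its underside, z up. Plywood floor 8 mm thick and plywood back (9 mm, at its -x side), clear acrylic on the other three sides. The only way in is the opening in its top. Its place and yaw vary, and it may stand left or right of the stand.
- frame: Plywood top of the case, 12 mm thick (158 to 170 mm above the table), with the opening in its middle; its origin coincides with that of the case. Must not be touched.
- opening (a point): Centre of the rectangular opening, level with the top face of the frame (170 mm above the table), 110 mm along x by 140 mm along y; axes of the case.
- hook: Steel hook inside the case: a level round bar 7 mm in diameter that comes out of the plywood back along the case's +x, 69 mm long, ending in a short tip bent straight up; fixed. Origin coincides with that of the case.
- hook_seat (a point): On top of the hook's bar where the ring should rest: 115 mm above the table, case x = -30 mm, y = 0; axes of the case. The upturned tip ends 21.5 mm further along +x, its top 10 mm above the bar's top; the plywood back is 51 mm away along -x. With the ring resting on the bar, its centre is 15 mm below this point, and the handle's top 12 mm below the frame's top; the mirror clears the floor.
- stand: Fixed wooden stand, 150 mm (x) by 85 mm (y) by 32 mm tall, origin at the centre of its underside. Two slots 22 mm deep, 53 mm along y and 7.5 mm along x, at x = -40 and +40 mm: one holds the mirror, the other the putty knife. Place and yaw vary.
- knife_mid (a point): Putty knife, loose, standing in the other slot of the stand: steel blade 50 mm wide, turned wooden handle 26 mm thick, no ring, 123 mm tall in all. This point is its centre, 60 mm above its lower edge. Leave it in place.
- button_box: Bystander: wooden box 90 by 150 by 40 mm with six arcade buttons on top; origin at the centre of its underside.
- jar_mid (a point): Bystander: glass jar, 64 mm diameter, 80 mm tall; this point is its centre.
- screwdriver: Bystander: screwdriver lying on the table.

How it is judged:
By the outcome, as a careful person would: the job done as asked, in the order asked, and still so for the second after the job is handed in, with the robot touching nothing.
It also fails if it takes over 51 s, if anything falls off the work surface, if the arm or the gripper's body presses on something with over 40 N, if the wrist force passes 120 N, or if a joint passes its speed limit or range.

ROBOT

A 6-joint arm with a two-finger parallel gripper is mounted at the origin on the work surface. World frame = base frame: x ahead of the robot, y to its left, z up, the work surface at z = 0. Lengths are in mm, angles in rad, forces in N, time in s.
With the tool pointing down it reaches from about 350 to 975 mm from the base axis. Payload 7.1 kg.
Tool frame: the origin (TCP) lies at the very end of the fingers, on their centre line; the grasp point (between the pads) lies ctrl.hold_point_z behind it (ctrl.hold_point_z is the distance from the TCP to the grasp point, in mm); z points along the fingers, y is the line along which they close (so a half turn about z gives the same grasp; the last joint's range is limited). The gripper opens to 88 mm and grips with 3 to 60 N. Pads are 20 mm wide; open, the fingers measure 115 mm over their backs; the gripper's body (75 mm by 178 mm) begins 61 mm behind the grasp point.
Start: joints at [-1.234, 0.423, 1.63, -0, 1.089, -0.019], TCP at [217.729, -585.832, 222.675] pointing down, gripper open.
Joint ranges: [-3, 3], [-0.9, 2.11], [0.09, 2.58], [-1.31, 4.45], [0.11, 2.69], [-2.54, 2.54]. Speed limits (rad/s): [2.39, 2.39, 3.01, 3.14, 3.14, 3.14].

INTERFACE

Orientations are given as a rotation vector (axis times angle).
In Python, from workcell import ctrl gives the robot as it stands. The module is installed in compiled form; this text tells all that it offers.
- The arm moves only by the shell command python3 -m creep 'ROWS'. ROWS is JSON, a list of rows, each an object with "translation": the shift along the tool's x, y, z in mm, a list of three; "angular": the turn, a rotation vector about the tool's x, y, z in rad, a list of three; "jaw": the opening, from 0 (shut) to 1 (fully open). A call has exactly 8 rows; each row is the pose to reach, as a shift and turn from the pose commanded when the call began, along the tool's axes at that moment; what a row does not reach only later rows make up. A row lasts 1/8 s, in which the tool goes at most 62.5 mm and 10.7 degrees, less where a joint would pass 70% of its speed; a pose out of reach is approached as far as the arm can. A call with a gripper value outside its range is refused whole. The fingers move at their own pace and stop on an object; the grip force is fixed at half the most. Time passes only in rows, so rows that repeat a pose let the fingers close, or fill a call up. It gives the time, the measured TCP pose, the force, the opening and the grip force at its end, in the units of the state.
- ctrl.get_obs(): the state, without advancing time (a new reading comes with each control period).
- ctrl.get_image(name): name is "scene" or "top" or "wrist"; returns the picture (480x640x3 uint8, red, green, blue); there is no depth.
- ctrl.camera_info(name): a dict with "camera_matrix" (3x3 intrinsics, pixels), "distortion" ([k1, k2, p1, p2, k3] as OpenCV has them; the pictures are not rectified), "world_from_camera" (4x4, takes a point from camera to world coordinates). Camera axes: x right, y up, looking along -z (the intrinsics and any distortion apply to the point x, -y, -z); pixel columns grow to the right and rows downward; lengths in mm; the calibration is good to about 2 mm. A picture is of the moment at which its call begins: read the wrist's pose just before it. camera_info takes no time and is no camera call; for the wrist camera it gives the pose at the moment of the call.
- ctrl.close_job(): hands the job in; it is judged then, once.
Trained networks look in the newest picture that a camera, given by its name, has taken for a name from the list of things; names that differ only in an ending like _2 or _b are one class to them, and where a whole thing is asked for, a point or a joint stands for the part that bears it (a point fixed in the world has none). Each returns a list of dicts, best first, with "score" (0 to 1); they miss things now and then, are a little off and sometimes report something else, mostly with a low value. They report only what shows in the picture. A call takes as long as a camera call.
- ctrl.look_for(camera, label): "rect" ([left, top, right, bottom] in pixels, round what is visible of it).
The state is a dict: "t": time; "qpos": joint angles; "qvel": joint speeds; "joint_torque": joint torques, N m; "ee_pos": TCP position; "orientation": TCP orientation; "ft_force": force on the tool from outside, world axes, zero at the start; "moment": the same for the moment, N m; "width": finger opening in mm; "grasp_force": force on a finger pad.
Only numpy, scipy, OpenCV 4.12 (cv2) and the standard library are available. Lean on these libraries where they do the work, as an engineer would, in place of code of your own. Each camera call takes 0.05 s, during which the arm holds its last target. There are 200 camera calls.

## Working session

There is one attempt and no reset: what is moved stays moved. The work goes in short steps, Python scripts to look and compute and a shell command to move; the robot and the scene stay as the last step left them, time stands still between calls to the robot, and variables do not carry over. Pictures are saved under pics/ and viewed, at most 10 in all, crops included, and the job is handed in when it is done.

```bash
mkdir -p pics; python3 - <<'E'
from workcell import ctrl
import cv2,numpy as np
for n in ["top","scene"]:
    im=ctrl.get_image(n); cv2.imwrite(f"pics/{n}0.png",im[:,:,::-1])
    c=ctrl.camera_info(n); print(n,np.round(c["camera_matrix"],1).tolist(),np.round(c["distortion"],3),np.round(c["world_from_camera"],3).tolist())
    for l in ["mirror","mirror_handle","mirror_eye","case","opening","hook_seat","hook","stand","knife_mid","jar_mid","button_box"]:
        print(l,[(np.round(d["rect"]).tolist(),round(d["score"],2)) for d in ctrl.look_for(n,l)[:2]])
o=ctrl.get_obs();print(o["t"],o["ee_pos"],o["orientation"],ctrl.hold_point_z)
E
```

```text
top [[454.7, 0.0, 312.2], [0.0, 454.7, 238.9], [0.0, 0.0, 1.0]] [-0.042  0.     0.     0.     0.   ] [[0.015, 0.995, -0.099, 552.448], [-1.0, 0.018, 0.025, 11.709], [0.027, 0.099, 0.995, 839.218], [0.0, 0.0, 0.0, 1.0]]
mirror [([164.0, 280.0, 201.0, 294.0], 0.73)]
mirror_handle [([338.0, 225.0, 514.0, 385.0], 0.74), ([162.0, 279.0, 202.0, 292.0], 0.65)]
mirror_eye [([164.0, 282.0, 197.0, 295.0], 0.82)]
case [([337.0, 224.0, 516.0, 388.0], 0.65), ([165.0, 281.0, 202.0, 297.0], 0.61)]
opening [([334.0, 224.0, 515.0, 388.0], 0.59)]
hook_seat [([335.0, 224.0, 514.0, 387.0], 0.66), ([269.0, 133.0, 357.0, 194.0], 0.64)]
hook [([340.0, 225.0, 513.0, 386.0], 0.63), ([420.0, 307.0, 434.0, 342.0], 0.51)]
stand [([137.0, 256.0, 220.0, 356.0], 0.72), ([416.0, 309.0, 437.0, 336.0], 0.68)]
knife_mid [([148.0, 325.0, 184.0, 340.0], 0.92), ([337.0, 223.0, 517.0, 388.0], 0.17)]
jar_mid [([193.0, 149.0, 236.0, 188.0], 0.83)]
button_box [([270.0, 134.0, 358.0, 193.0], 0.71), ([164.0, 276.0, 206.0, 295.0], 0.26)]
scene [[603.1, 0.0, 321.6], [0.0, 603.1, 249.2], [0.0, 0.0, 1.0]] [-0.005  0.     0.     0.
[... 184 characters left out ...]
or_handle [([458.0, 235.0, 488.0, 304.0], 0.89), ([403.0, 342.0, 450.0, 414.0], 0.63)]
mirror_eye [([459.0, 235.0, 490.0, 308.0], 0.8)]
case [([179.0, 166.0, 320.0, 303.0], 0.7), ([434.0, 264.0, 524.0, 334.0], 0.58)]
opening [([182.0, 162.0, 318.0, 301.0], 0.95)]
hook_seat [([183.0, 164.0, 319.0, 299.0], 0.7)]
hook [([252.0, 190.0, 261.0, 203.0], 0.6)]
stand [([434.0, 264.0, 529.0, 333.0], 0.88)]
knife_mid [([488.0, 222.0, 512.0, 284.0], 0.76)]
jar_mid [([238.0, 327.0, 357.0, 413.0], 0.69), ([403.0, 341.0, 454.0, 414.0], 0.61)]
button_box [([236.0, 328.0, 357.0, 415.0], 0.84)]
1.2 [ 217.72618953 -585.82672662  222.67017366] [-3.09200800e+00 -5.55916978e-01  1.25771221e-05] 18.700000000000003
```

View pics/top0.png

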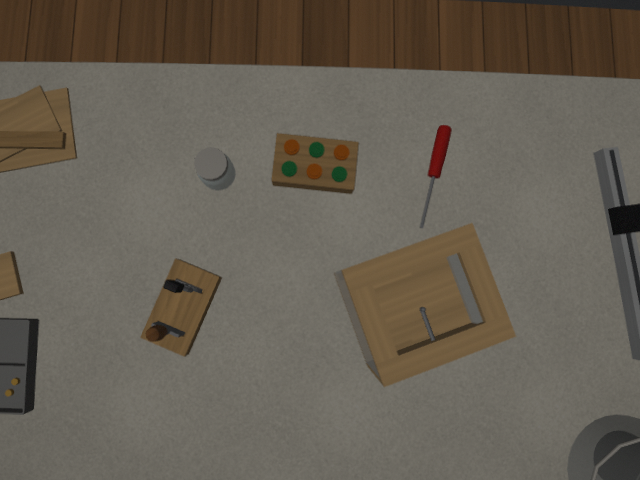

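View pics/scene0.png

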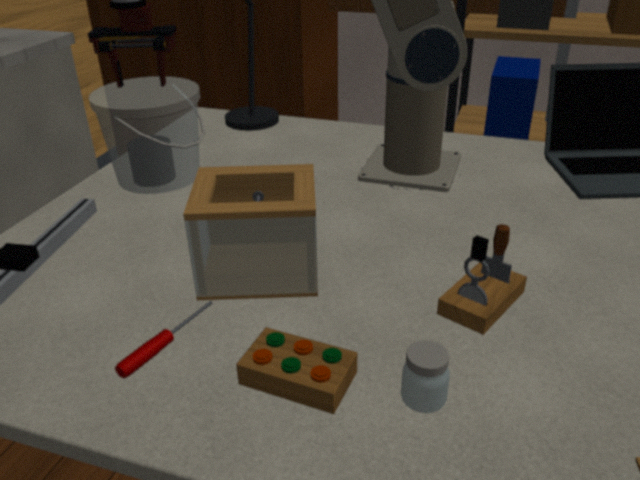

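The top picture shows the mirror's black handle at about (175,286), in the upper slot of the stand, and the knife at (155,332). The case is at the centre right, with its frame corners at (340,270), (472,225), (514,333) and (385,385). The hook comes out of the back at (433,340) and its tip is at (422,310). The scene picture agrees with this.

```bash
cat > h.py <<'E'
import numpy as np,cv2
from workcell import ctrl
from scipy.spatial.transform import Rotation as R
def toplane(n,px,z,c=None):
    c=c or ctrl.camera_info(n); T=np.array(c["world_from_camera"])
    p=cv2.undistortPoints(np.array(px,float).reshape(-1,1,2),np.array(c["camera_matrix"]),np.array(c["distortion"]))[:,0]
    d=np.c_[p[:,0],-p[:,1],-np.ones(len(p))]@T[:3,:3].T
    return T[:3,3]+d*((z-T[2,3])/d[:,2])[:,None]
def proj(n,P,c=None):
    c=c or ctrl.camera_info(n); T=np.linalg.inv(np.array(c["world_from_camera"]))
    q=np.atleast_2d(P)@T[:3,:3].T+T[:3,3]; q=q*[1,-1,-1]
    return cv2.projectPoints(q,np.zeros(3),np.zeros(3),np.array(c["camera_matrix"]),np.array(c["distortion"]))[0][:,0]
def move(target,yaw=None):
    "shift in current tool axes to world TCP target; tool down, y axis along yaw"
    o=ctrl.get_obs(); r=R.from_rotvec(o["orientation"]); M=r.as_matrix()
    print("t",round(o["t"],2),"tcp",np.round(o["ee_pos"],1),"toolx",np.round(M[:,0],3),"tooly",np.round(M[:,1],3),"w",o["width"])
    print("shift",np.round(r.inv().apply(np.array(target)-o["ee_pos"]),1))
    if yaw is not None:
        for y in (yaw,yaw+np.pi):
            Y=np.array([np.cos(y),np.sin(y),0]);Z=np.array([0,0,-1.]);G=R.from_matrix(np.c_[np.cross(Y,Z),Y,Z])
            print("turn",np.round((r.inv()*G).as_rotvec(),3))
E
python3 - <<'E'
from h import *
f=toplane("top",[(340,270),(472,225),(514,333),(385,385)],170);print(f.round(1),np.linalg.norm(f-np.roll(f,-1,0),axis=1).round())
print("case",f.mean(0),"yaw",[np.degrees(np.arctan2(v[1],v[0])) for v in (f[0]-f[3],f[1]-f[2])])
s=toplane("top",[(178,259),(221,276),(187,355),(141,339)],32);print(s.round(1),np.linalg.norm(s-np.roll(s,-1,0),axis=1).round())
print("stand",s.mean(0),"xyaw",[np.degrees(np.arctan2(v[1],v[0])) for v in (s[0]-s[3],s[1]-s[2])])
print("handle",toplane("top",[(175,286)],146))
print("hook base,tip",toplane("top",[(433,340),(422,310)],115))
a=np.radians(np.degrees(np.arctan2(*(s[0]+s[1]-s[2]-s[3])[1::-1])));print(np.degrees(a))
m=s.mean(0)+40*np.array([np.cos(a),np.sin(a),0]);print("mirror slot",m)
move([m[0],m[1],300],a+np.pi/2)
o=ctrl.get_obs();print(o["qpos"])
E
```

```text
[[ 573.7  -47.   170. ]
 [ 644.3 -245.8  170. ]
 [ 484.2 -306.6  170. ]
 [ 408.4 -113.9  170. ]] [211. 171. 207. 178.]
case [ 527.64798316 -178.32258063  170.        ] yaw [np.float64(22.051899428146125), np.float64(20.802891627918033)]
[[592.8 228.1  32. ]
 [564.1 151.1  32. ]
 [426.1 205.8  32. ]
 [452.1 287.   32. ]] [ 82. 148.  85. 152.]
stand [508.77651324 218.00667208  32.        ] xyaw [np.float64(-22.707757910147713), np.float64(-21.607366468505127)]
handle [[546.19049155 200.38214763 146.        ]]
hook base,tip [[ 466.8028422  -200.74334307  115.        ]
 [ 513.82256847 -183.32341067  115.        ]]
-22.164959459309145
mirror slot [545.82057279 202.91569292  32.        ]
t 1.2 tcp [ 217.7 -585.8  222.7] toolx [ 0.937  0.348 -0.   ] tooly [ 0.348 -0.937 -0.   ] w 87.8796487340009
shift [ 582.3 -625.1  -77.3]
turn [-0.    -0.    -2.399]
turn [-0.     0.     0.743]
[-1.23399883e+00  4.23097693e-01  1.62991608e+00 -7.58018725e-06
  1.08858758e+00 -1.89810786e-02]
```

```bash
python3 -m creep '[{"translation":[20,-20,-40],"angular":[0,0,-0.15],"jaw":1},{"translation":[60,-60,-70],"angular":[0,0,-0.3],"jaw":1},{"translation":[98,-104,-77],"angular":[0,0,-0.45],"jaw":1},{"translation":[136,-146,-77],"angular":[0,0,-0.6],"jaw":1},{"translation":[176,-189,-77],"angular":[0,0,-0.75],"jaw":1},{"translation":[216,-230,-77],"angular":[0,0,-0.9],"jaw":1},{"translation":[254,-272,-77],"angular":[0,0,-1.05],"jaw":1},{"translation":[290,-310,-77],"angular":[0,0,-1.2],"jaw":1}]'
python3 - <<'E'
from h import *
move([546,202,290],np.radians(67.8))
E
```

```text
t: 2.2
ee_pos: [382.0, -192.5, 300.0]
orientation: [2.232, 2.21, 0.001]
ft_force: [1.1, -1.0, 0.3]
width: 87.6
grasp_force: 0.0
t 2.2 tcp [ 382.  -192.5  300. ] toolx [ 0.01  1.   -0.  ] tooly [ 1.    -0.01   0.001] w 87.60404772229505
shift [396.1 160.   10. ]
turn [ 1.000e-03  1.000e-03 -1.193e+00]
turn [ 1.000e-03 -1.000e-03  1.948e+00]
```

```bash
python3 -m creep '[{"translation":[50,20,2],"angular":[0,0,-0.15],"jaw":1},{"translation":[102,40,4],"angular":[0,0,-0.3],"jaw":1},{"translation":[154,62,6],"angular":[0,0,-0.45],"jaw":1},{"translation":[206,82,8],"angular":[0,0,-0.6],"jaw":1},{"translation":[258,104,10],"angular":[0,0,-0.75],"jaw":1},{"translation":[310,125,10],"angular":[0,0,-0.9],"jaw":1},{"translation":[354,143,10],"angular":[0,0,-1.05],"jaw":1},{"translation":[396,160,10],"angular":[0,0,-1.19],"jaw":1}]'
python3 - <<'E'
from h import *
o=ctrl.get_obs();c=ctrl.camera_info("wrist");im=ctrl.get_image("wrist")
cv2.imwrite("pics/w1.png",im[:,:,::-1])
print(o["qpos"],np.round(c["world_from_camera"],3).tolist())
a=np.radians(-22.2);m=np.array([546,202,0])
ux=np.array([np.cos(a),np.sin(a),0]);uy=np.array([-np.sin(a),np.cos(a),0])
print("pred handle top corners",proj("wrist",[m+sx*7*ux+sy*11*uy+[0,0,146] for sx in(-1,1) for sy in (-1,1)],c).round())
for l in["mirror_handle","mirror","stand","knife_mid"]:print(l,[(np.round(d["rect"]).tolist(),round(d["score"],2)) for d in ctrl.look_for("wrist",l)[:2]])
E
```

```text
t: 3.2
ee_pos: [548.0, 201.1, 289.7]
orientation: [0.609, 3.082, 0.0]
ft_force: [-0.6, -0.2, -0.2]
width: 87.6
grasp_force: 0.0
[ 3.31447924e-01  2.92279057e-01  1.65961892e+00 -4.87135323e-05
  1.18953318e+00 -8.48882729e-01] [[0.38, -0.883, -0.276, 471.462], [0.925, 0.363, 0.112, 232.167], [0.001, -0.298, 0.955, 452.713], [0.0, 0.0, 0.0, 1.0]]
pred handle top corners [[309. 214.]
 [336. 214.]
 [309. 231.]
 [336. 231.]]
mirror_handle [([307.0, 189.0, 350.0, 228.0], 0.93), ([336.0, 323.0, 392.0, 389.0], 0.42)]
mirror [([302.0, 194.0, 351.0, 227.0], 0.9), ([1.0, 182.0, 148.0, 349.0], 0.34)]
stand [([286.0, 82.0, 373.0, 227.0], 0.75), ([182.0, 361.0, 302.0, 463.0], 0.51)]
knife_mid [([303.0, 100.0, 355.0, 129.0], 0.91), ([183.0, 364.0, 302.0, 462.0], 0.16)]
```

View pics/w1.png

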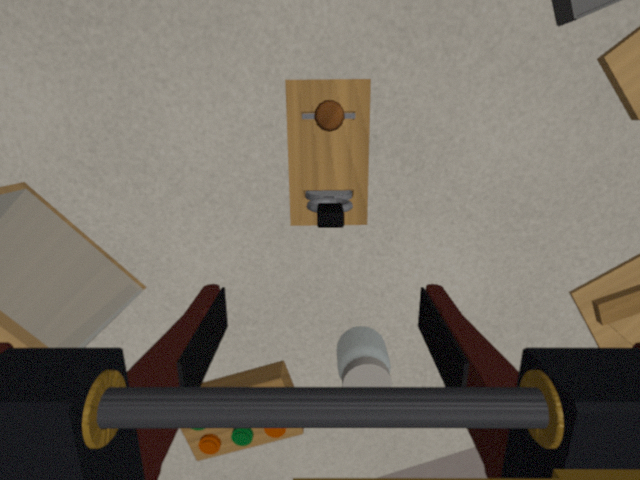

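The wrist view shows the handle block at columns 317–344, rows 205–228. It sits square to the tool and is about 8 px to the right of the prediction. The knife is well away at (330,115).

```bash
python3 - <<'E'
from h import *
im=cv2.imread("pics/w1.png");g=im.max(2)[195:240,300:360]
ys,xs=np.nonzero(g<45);l,r,t,b=xs.min()+300,xs.max()+301,ys.min()+195,ys.max()+196
n,lab,st,_=cv2.connectedComponentsWithStats((g<45).astype(np.uint8));print(st)
print(g[5:36,30])
k=1+st[1:,4].argmax();l,t,w,h=st[k,:4];l+=300;t+=195
# bottom edge of blob = top face far (+x) edge at z=146
P=toplane("wrist",[(l,t+h),(l+w,t+h)],146);print(P,np.linalg.norm(P[1]-P[0]))
a=np.radians(-22.2);ux=np.array([np.cos(a),np.sin(a),0])
m=P.mean(0)-7*ux;print("handle",m)
d=P[1]-P[0];print("yaw y",np.degrees(np.arctan2(d[1],d[0])))
c=ctrl.camera_info("wrist");uy=np.array([-ux[1],ux[0],0])
print(proj("wrist",[m+[0,0,z-146]+sx*7*ux+sy*11*uy for z in(146,112) for sx in(-1,1) for sy in (-1,1)],c).round())
move([m[0],m[1],121],np.radians(67.8))
E
```

```text
[[   0    0   60   45 2121]
 [  17    8   27   24  579]]
[104 106  95  52   8   5   8  13  19  20  22  16  14  27  21  22  24  21
  25  16  23  13  24  16   0  22  25  82 142 155 156]
[[546.58173797 194.11059541 146.        ]
 [555.00830196 214.25628941 146.        ]] 21.837032017658334
handle [544.31392587 206.82832791 146.        ]
yaw y 67.30136120833821
[[317. 210.]
 [344. 210.]
 [317. 227.]
 [344. 227.]
 [317. 202.]
 [342. 201.]
 [317. 217.]
 [342. 217.]]
t 3.45 tcp [547.  198.8 289.4] toolx [-0.922  0.386  0.001] tooly [ 0.386  0.922 -0.001] w 87.76600069495514
shift [  5.4   6.5 168.3]
turn [-0.001 -0.001 -0.009]
turn [-1.000e-03  1.000e-03  3.132e+00]
```

```bash
cat > w.py <<'E'
from h import *
o=ctrl.get_obs();c=ctrl.camera_info("wrist");im=ctrl.get_image("wrist")
g=im.max(2)[195:245,300:360]
n,lab,st,_=cv2.connectedComponentsWithStats((g<45).astype(np.uint8));k=1+st[1:,4].argmax();l,t,w,h=st[k,:4];l+=300;t+=195;print(l,t,w,h)
P=toplane("wrist",[(l,t+h),(l+w,t+h)],146,c)
a=np.radians(-22.2);ux=np.array([np.cos(a),np.sin(a),0]);m=P.mean(0)-7*ux;print("handle",m)
move([m[0],m[1],121],np.radians(67.8))
E
python3 w.py
```

```text
320 203 27 24
handle [545.2501991  209.06670004 146.        ]
t 3.5 tcp [546.9 198.4 289.5] toolx [-0.922  0.387  0.   ] tooly [ 0.387  0.922 -0.001] w 88.07912240680022
shift [  5.6   9.3 168.5]
turn [-0.001 -0.    -0.01 ]
turn [-1.000e-03  1.000e-03  3.132e+00]
```

```bash
python3 - <<'E'
from h import *
im=cv2.imread("pics/top0.png");g=im.max(2)[270:305,155:215]
st=cv2.connectedComponentsWithStats((g<45).astype(np.uint8))[2];st[:,0]+=155;st[:,1]+=270;print(st)
a=np.radians(-22.2);ux=np.array([np.cos(a),np.sin(a),0]);uy=np.array([-ux[1],ux[0],0])
for m in([545.3,209.1,0],[545.8,203,0]):
  q=proj("top",[np.array(m)+[0,0,z]+sx*7*ux+sy*11*uy for z in(146,112) for sx in(-1,1) for sy in (-1,1)])
  print(m,q.min(0),q.max(0))
im=cv2.imread("pics/w1.png")
c=ctrl.camera_info("wrist")
print("stand edges", toplane("wrist",[(286+3,80),(370+3,80),(368+3,225),(291+3,225)],32,c).mean(0))
E
```

```text
[[ 155  270   60   35 1885]
 [ 164  280   21   13  189]
 [ 186  284    2    2    2]
 [ 188  288    5    4   13]
 [ 198  289    4    4   11]]
[545.3, 209.1, 0] [160.66295722 279.3398189 ] [183.47138316 293.65706118]
[545.8, 203, 0] [164.7095061  279.08045029] [187.33039916 293.39550903]
stand edges [510.04917537 224.49130623  32.        ]
```

```bash
python3 -m creep '[{"translation":[3,4,20],"angular":[0,0,-0.01],"jaw":1},{"translation":[5.5,8,50],"angular":[0,0,-0.01],"jaw":1},{"translation":[5.5,8,85],"angular":[0,0,-0.01],"jaw":1},{"translation":[5.5,8,115],"angular":[0,0,-0.01],"jaw":1},{"translation":[5.5,8,140],"angular":[0,0,-0.01],"jaw":1},{"translation":[5.5,8,158],"angular":[0,0,-0.01],"jaw":1},{"translation":[5.5,8,168],"angular":[0,0,-0.01],"jaw":1},{"translation":[5.5,8,168],"angular":[0,0,-0.01],"jaw":1}]'
python3 - <<'E'
from h import *
ctrl.get_image("scene");c=ctrl.camera_info("wrist");im=ctrl.get_image("wrist")
cv2.imwrite("pics/w2.png",im[:,:,::-1])
move([545.3,207.5,121],np.radians(67.8))
E
```

```text
t: 4.5
ee_pos: [545.4, 208.5, 121.5]
orientation: [-0.603, -3.083, 0.0]
ft_force: [-0.9, 0.0, 0.5]
width: 87.7
grasp_force: 0.0
t 4.6 tcp [546.  208.9 122.4] toolx [-0.926  0.377 -0.001] tooly [0.377 0.926 0.001] w 87.4951959710282
shift [ 0.2 -1.6  1.4]
turn [0.001 0.001 0.001]
turn [-1.00e-03  1.00e-03 -3.14e+00]
```

View pics/w2.png

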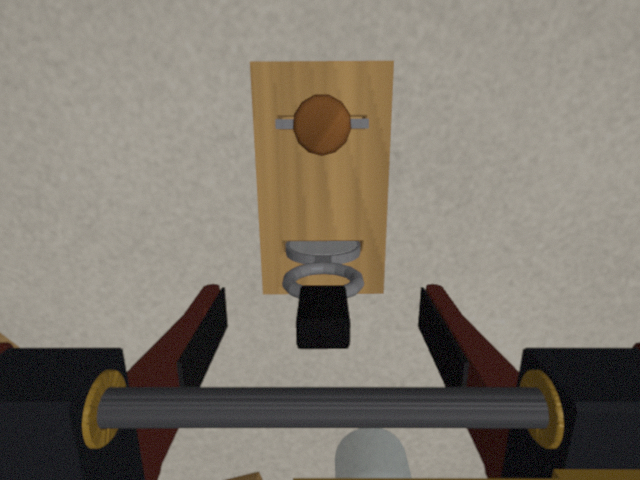

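The handle (columns 297–350, mid 323) is centred between the fingers (226 and 420). Closing the gripper.

```bash
python3 -m creep '[{"translation":[0,0,0],"angular":[0,0,0],"jaw":0},{"translation":[0,0,0],"angular":[0,0,0],"jaw":0},{"translation":[0,0,0],"angular":[0,0,0],"jaw":0},{"translation":[0,0,0],"angular":[0,0,0],"jaw":0},{"translation":[0,0,0],"angular":[0,0,0],"jaw":0},{"translation":[0,0,0],"angular":[0,0,0],"jaw":0},{"translation":[0,0,0],"angular":[0,0,0],"jaw":0},{"translation":[0,0,0],"angular":[0,0,0],"jaw":0}]'
```

```text
t: 5.6
ee_pos: [545.5, 208.8, 121.7]
orientation: [-0.602, -3.083, 0.0]
ft_force: [0.5, -0.1, -0.1]
width: 21.6
grasp_force: 30.0
```

```bash
python3 -m creep '[{"translation":[0,0,-8],"angular":[0,0,0],"jaw":0},{"translation":[0,0,-20],"angular":[0,0,0],"jaw":0},{"translation":[0,0,-40],"angular":[0,0,0],"jaw":0},{"translation":[0,0,-75],"angular":[0,0,0],"jaw":0},{"translation":[0,0,-120],"angular":[0,0,0],"jaw":0},{"translation":[0,0,-170],"angular":[0,0,0],"jaw":0},{"translation":[0,0,-215],"angular":[0,0,0],"jaw":0},{"translation":[0,0,-225],"angular":[0,0,0],"jaw":0}]'
python3 - <<'E'
from h import *
# refine case pose: fit the known frame to the top picture's hand-read + detected edges
im=cv2.imread("pics/top0.png");cv2.imwrite("pics/crop.png",cv2.resize(im[215:395,330:525],None,fx=4,fy=4,interpolation=cv2.INTER_CUBIC)[:600,:])
big=cv2.resize(im[215:395,325:525],None,fx=3.3,fy=3.3,interpolation=cv2.INTER_CUBIC)
C=np.array([527.6,-178.3,0]);a=np.radians(21.5);ux=np.array([np.cos(a),np.sin(a),0]);uy=np.array([-ux[1],ux[0],0])
def dr(P,col):
    q=((proj("top",P)-[325,215]+.5)*3.3).round().astype(np.int32);cv2.polylines(big,[q.reshape(-1,1,2)],True,col,1)
w=lambda x,y,z:C+x*ux+y*uy+[0,0,z]
for X,Y in((90,105),(55,70)):dr([w(sx*X,sy*Y,170) for sx,sy in((1,1),(1,-1),(-1,-1),(-1,1))],(0,0,255))
dr([w(-77.5,0,115),w(-8.5,0,115),w(-8.5,0,125)],(0,255,0))
cv2.imwrite("pics/over.png",big)
d=[w(20,0,0)[0],w(20,0,0)[1],340];move(d,np.radians(111.5))
E
```

```text
t: 6.6
ee_pos: [546.8, 209.3, 350.9]
orientation: [0.601, 3.078, 0.005]
ft_force: [0.3, 0.6, -2.4]
width: 22.0
grasp_force: 30.0
t 6.6 tcp [546.8 209.3 350.9] toolx [-0.927  0.376 -0.005] tooly [0.376 0.927 0.005] w 22.030459995864717
shift [-142.5 -352.6   10. ]
turn [ 0.002  0.007 -0.761]
turn [ 0.008 -0.003  2.381]
```

View pics/over.png

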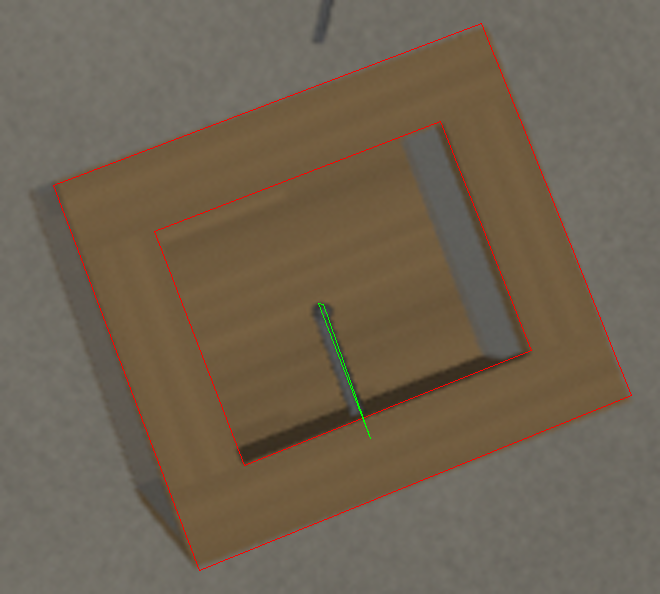

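The overlay fits the frame to within about 1 px, and the hook too. Carrying the mirror over the opening now.

```bash
python3 -m creep '[{"translation":[-8,-20,0],"angular":[0,0,-0.05],"jaw":0},{"translation":[-28,-70,0],"angular":[0,0,-0.17],"jaw":0},{"translation":[-52,-128,0],"angular":[0,0,-0.3],"jaw":0},{"translation":[-76,-188,0],"angular":[0,0,-0.43],"jaw":0},{"translation":[-100,-248,0],"angular":[0,0,-0.56],"jaw":0},{"translation":[-123,-304,0],"angular":[0,0,-0.68],"jaw":0},{"translation":[-138,-342,0],"angular":[0,0,-0.75],"jaw":0},{"translation":[-142,-352,0],"angular":[0,0,-0.76],"jaw":0}]'
cat > case.py <<'E'
import sys
from h import *
ctrl.get_image("scene");ctrl.get_image("scene")
c=ctrl.camera_info("wrist");im=ctrl.get_image("wrist")[:,:,::-1].copy()
C=np.array([float(sys.argv[1]),float(sys.argv[2]),0]);a=np.radians(float(sys.argv[3]));ux=np.array([np.cos(a),np.sin(a),0]);uy=np.array([-ux[1],ux[0],0])
cv2.imwrite("pics/raw_"+sys.argv[4],im)
def dr(P,col):
    cv2.polylines(im,[proj("wrist",P,c).round().astype(np.int32).reshape(-1,1,2)],True,col,1)
w=lambda x,y,z:C+x*ux+y*uy+[0,0,z]
for X,Y in((90,105),(55,70)):dr([w(sx*X,sy*Y,170) for sx,sy in((1,1),(1,-1),(-1,-1),(-1,1))],(0,0,255))
dr([w(-77.5,0,115),w(-8.5,0,115),w(-8.5,0,125)],(0,255,0))
cv2.imwrite("pics/"+sys.argv[4],im)
move([*w(float(sys.argv[5]),0,0)[:2],float(sys.argv[6])],a+np.pi/2)
E
python3 case.py 527.6 -178.3 21.5 c1.png 20 340
```

```text
t: 7.6
ee_pos: [543.6, -172.9, 345.3]
orientation: [0.58, -3.086, -0.001]
ft_force: [1.3, 0.5, -0.0]
width: 21.6
grasp_force: 30.0
t 7.75 tcp [ 544.2 -170.3  345.9] toolx [-0.931 -0.364  0.001] tooly [-0.364  0.931  0.001] w 21.90788731380226
shift [-1.6 -1.4  5.9]
turn [ 0.001 -0.001 -0.002]
turn [-1.000e-03 -2.000e-03  3.139e+00]
```

View pics/c1.png

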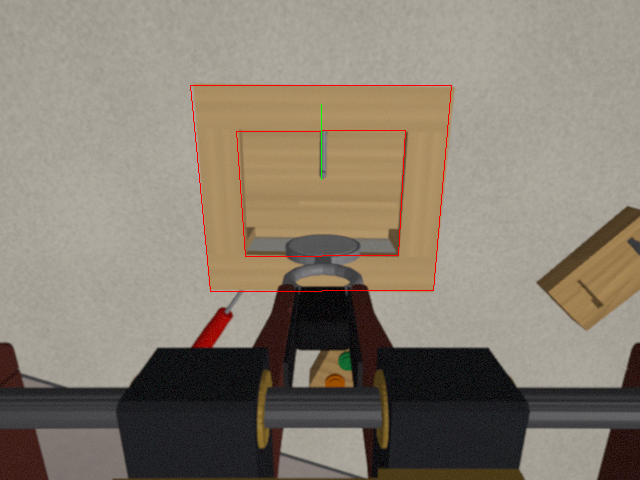

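The overlay agrees to 1–3 px: the hook appears at column 324 against a predicted 321. I'll read the frame edges from the raw picture to fix the offset.

```bash
python3 - <<'E'
from h import *
im=cv2.imread("pics/raw_c1.png").astype(float)
s=im[:,:,2]-im[:,:,0]  # wood is yellow
c=ctrl.camera_info("wrist")
for r in (110,150,190,220):
    p=s[r-4:r+5].mean(0);L=175+np.abs(np.diff(p[175:225])).argmax();Rr=420+np.abs(np.diff(p[420:470])).argmax()
    print(r,L+1,Rr+1,toplane("wrist",[(L+1,r),(Rr+1,r)],170,c).mean(0))
for k in (260,400):
    p=s[:,k-4:k+5].mean(1);print("col",k,70+np.abs(np.diff(p[70:105])).argmax()+1, 280+np.abs(np.diff(p[280:300])).argmax()+1)
g=im.mean(2)
for r in (140,150,160,170):
    x=310+np.arange(30);d=s[r-1:r+2,310:340].mean(0);print("hook",r,x[d<d.max()*.6])
E
```

```text
110 195 453 [ 460.7773687  -200.83880506  170.        ]
150 199 448 [ 490.67814797 -189.53124418  170.        ]
190 202 444 [ 522.4305516  -177.52231062  170.        ]
220 204 441 [ 547.59805793 -168.12240663  170.        ]
col 260 84 290
col 400 86 292
hook 140 [320 321 322 323 324 325 326]
hook 150 [320 321 322 323 324 325 326]
hook 160 [320 321 322 323 324 325 326]
hook 170 [319 320 321 322 323 324 325 326]
```

```bash
sed -i '/^ctrl.get_image/d' case.py; python3 case.py 526.7 -175.9 21.1 c2.png 15 149
```

```text
t 7.8 tcp [ 544.4 -169.7  346.1] toolx [-0.931 -0.365  0.001] tooly [-0.365  0.931  0.001] w 21.703997771341893
shift [  3.6   0.3 197.1]
turn [ 0.001 -0.001  0.006]
turn [ 1.000e-03  2.000e-03 -3.136e+00]
```

```bash
python3 -m creep '[{"translation":[2,0,6],"angular":[0,0,0.006],"jaw":0},{"translation":[3.5,0,25],"angular":[0,0,0.006],"jaw":0},{"translation":[3.5,0,60],"angular":[0,0,0.006],"jaw":0},{"translation":[3.5,0,100],"angular":[0,0,0.006],"jaw":0},{"translation":[3.5,0,140],"angular":[0,0,0.006],"jaw":0},{"translation":[3.5,0,172],"angular":[0,0,0.006],"jaw":0},{"translation":[3.5,0,192],"angular":[0,0,0.006],"jaw":0},{"translation":[3.5,0,197],"angular":[0,0,0.006],"jaw":0}]'
python3 -m creep '[{"translation":[0,0,0],"angular":[0,0,0],"jaw":0},{"translation":[0,0,0],"angular":[0,0,0],"jaw":0},{"translation":[0,0,0],"angular":[0,0,0],"jaw":0},{"translation":[0,0,0],"angular":[0,0,0],"jaw":0},{"translation":[0,0,0],"angular":[0,0,0],"jaw":0},{"translation":[0,0,0],"angular":[0,0,0],"jaw":0},{"translation":[0,0,0],"angular":[0,0,0],"jaw":0},{"translation":[0,0,0],"angular":[0,0,0],"jaw":0}]'
python3 case.py 526.7 -175.9 21.1 c3.png -30 149
python3 - <<'E'
from h import *
im=ctrl.get_image("scene")[:,:,::-1];cv2.imwrite("pics/s3.png",cv2.resize(im[140:310,170:330],None,fx=3.5,fy=3.5,interpolation=cv2.INTER_CUBIC))
E
```

```text
t: 8.8
ee_pos: [540.4, -170.7, 148.2]
orientation: [0.576, -3.086, -0.002]
ft_force: [0.1, -0.6, -1.6]
width: 22.0
grasp_force: 30.0
t: 9.8
ee_pos: [541.4, -172.0, 149.6]
orientation: [0.575, -3.088, -0.0]
ft_force: [0.7, -0.3, -0.6]
width: 22.1
grasp_force: 30.0
t 9.85 tcp [ 541.3 -172.   149.7] toolx [-0.933 -0.36   0.   ] tooly [-0.36   0.933  0.   ] w 22.019228831278614
shift [45.1  1.7  0.7]
turn [ 0. -0. -0.]
turn [-0.    -0.     3.142]
```

View pics/c3.png

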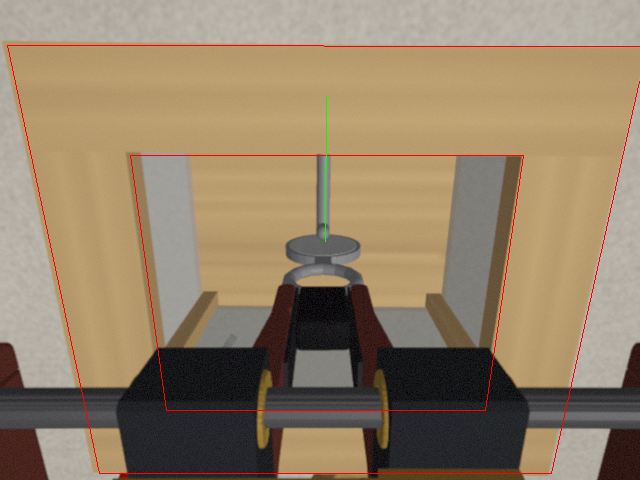

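View pics/s3.png

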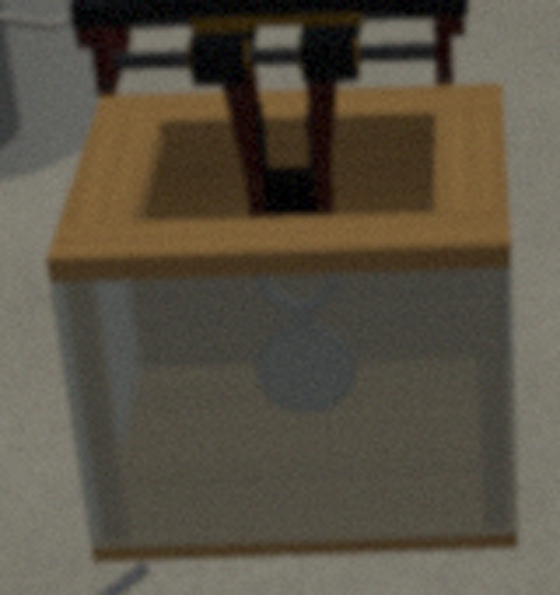

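In the wrist view the hook and the mirror are both at column 323, so they are aligned laterally. The scene view shows the mirror inside the case, clear of the frame. I'll slide it onto the hook.

```bash
python3 -m creep '[{"translation":[3,0,1],"angular":[0,0,0],"jaw":0},{"translation":[9,0,1.5],"angular":[0,0,0],"jaw":0},{"translation":[16,0,1.5],"angular":[0,0,0],"jaw":0},{"translation":[24,0,1.5],"angular":[0,0,0],"jaw":0},{"translation":[32,0,1.5],"angular":[0,0,0],"jaw":0},{"translation":[39,0,1.5],"angular":[0,0,0],"jaw":0},{"translation":[44,0,1.5],"angular":[0,0,0],"jaw":0},{"translation":[45,0,1.5],"angular":[0,0,0],"jaw":0}]'
python3 case.py 526.7 -175.9 21.1 c4.png -30 132
```

```text
t: 10.9
ee_pos: [499.1, -188.3, 148.2]
orientation: [-0.575, 3.089, -0.0]
ft_force: [-0.0, 1.0, -1.8]
width: 21.6
grasp_force: 30.0
t 10.95 tcp [ 499.2 -188.3  148.2] toolx [-0.933 -0.36  -0.   ] tooly [-0.36   0.933 -0.   ] w 21.71604528296561
shift [-0.1  1.7 16.2]
turn [-0.  0. -0.]
turn [0.    0.    3.141]
```

View pics/raw_c4.png

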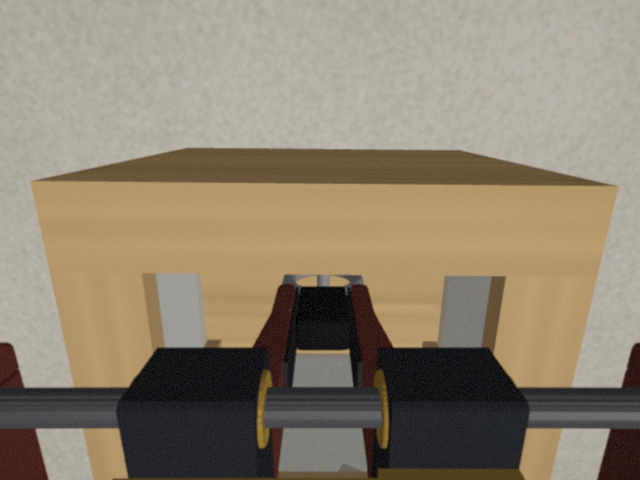

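The hook bar shows through the middle of the ring at (323,280) and there is no contact force. I'll lower it onto the bar.

```bash
python3 -m creep '[{"translation":[0,0,2],"angular":[0,0,0],"jaw":0},{"translation":[0,0,5],"angular":[0,0,0],"jaw":0},{"translation":[0,0,8],"angular":[0,0,0],"jaw":0},{"translation":[0,0,11],"angular":[0,0,0],"jaw":0},{"translation":[0,0,13],"angular":[0,0,0],"jaw":0},{"translation":[0,0,14.5],"angular":[0,0,0],"jaw":0},{"translation":[0,0,15],"angular":[0,0,0],"jaw":0},{"translation":[0,0,15],"angular":[0,0,0],"jaw":0}]'
```

```text
t: 11.95
ee_pos: [499.4, -188.2, 133.2]
orientation: [-0.575, 3.088, -0.0]
ft_force: [-0.1, -0.1, -0.7]
width: 21.6
grasp_force: 30.0
```

```bash
python3 -m creep '[{"translation":[0,0,0.5],"angular":[0,0,0],"jaw":0},{"translation":[0,0,1],"angular":[0,0,0],"jaw":0},{"translation":[0,0,1.5],"angular":[0,0,0],"jaw":0},{"translation":[0,0,1.5],"angular":[0,0,0],"jaw":0},{"translation":[0,0,1.5],"angular":[0,0,0],"jaw":0},{"translation":[0,0,1.5],"angular":[0,0,0],"jaw":0},{"translation":[0,0,1.5],"angular":[0,0,0],"jaw":0},{"translation":[0,0,1.5],"angular":[0,0,0],"jaw":0}]'
```

```text
t: 12.95
ee_pos: [499.4, -188.2, 131.7]
orientation: [-0.575, 3.088, -0.0]
ft_force: [-0.1, 0.4, 0.2]
width: 21.8
grasp_force: 30.0
```

```bash
python3 -m creep '[{"translation":[0,0,0.5],"angular":[0,0,0],"jaw":0},{"translation":[0,0,0.5],"angular":[0,0,0],"jaw":0},{"translation":[0,0,1],"angular":[0,0,0],"jaw":0},{"translation":[0,0,1],"angular":[0,0,0],"jaw":0},{"translation":[0,0,1],"angular":[0,0,0],"jaw":0},{"translation":[0,0,1],"angular":[0,0,0],"jaw":0},{"translation":[0,0,1],"angular":[0,0,0],"jaw":0},{"translation":[0,0,1],"angular":[0,0,0],"jaw":0}]'
```

```text
t: 13.95
ee_pos: [499.5, -188.3, 131.3]
orientation: [-0.575, 3.088, -0.0]
ft_force: [-2.5, 0.4, 7.9]
width: 21.8
grasp_force: 30.0
```

Contact at 131.3 mm with 8 N, so the ring is seated. Ease off slightly and let go.

```bash
python3 -m creep '[{"translation":[0,0,-0.5],"angular":[0,0,0],"jaw":0},{"translation":[0,0,-0.8],"angular":[0,0,0],"jaw":0},{"translation":[0,0,-0.8],"angular":[0,0,0],"jaw":0.27},{"translation":[0,0,-0.8],"angular":[0,0,0],"jaw":0.3},{"translation":[0,0,-0.8],"angular":[0,0,0],"jaw":0.35},{"translation":[0,0,-0.8],"angular":[0,0,0],"jaw":0.42},{"translation":[0,0,-0.8],"angular":[0,0,0],"jaw":0.5},{"translation":[0,0,-0.8],"angular":[0,0,0],"jaw":0.5}]'
python3 -m creep '[{"translation":[0,0,0],"angular":[0,0,0],"jaw":0.5},{"translation":[0,0,0],"angular":[0,0,0],"jaw":0.5},{"translation":[0,0,-5],"angular":[0,0,0],"jaw":0.5},{"translation":[0,0,-15],"angular":[0,0,0],"jaw":0.5},{"translation":[0,0,-35],"angular":[0,0,0],"jaw":0.5},{"translation":[0,0,-70],"angular":[0,0,0],"jaw":0.5},{"translation":[0,0,-110],"angular":[0,0,0],"jaw":0.5},{"translation":[0,0,-130],"angular":[0,0,0],"jaw":0.5}]'
python3 - <<'E'
from h import *
a=ctrl.get_image("scene")[:,:,::-1];b=ctrl.get_image("wrist")[:,:,::-1]
A=cv2.resize(a[140:310,170:330],(400,425),interpolation=cv2.INTER_CUBIC);B=cv2.resize(b,(400,300))
o=np.zeros((425,800,3),np.uint8);o[:,:400]=A;o[:300,400:]=B;cv2.imwrite("pics/f.png",o)
E
```

```text
t: 14.95
ee_pos: [499.4, -188.2, 131.5]
orientation: [-0.575, 3.088, 0.0]
ft_force: [-0.2, -0.6, 0.2]
width: 43.6
grasp_force: 0.0
t: 15.95
ee_pos: [500.3, -188.6, 264.6]
orientation: [-0.575, 3.085, -0.003]
ft_force: [0.5, 0.0, 0.0]
width: 43.9
grasp_force: 0.0
```

View pics/f.png

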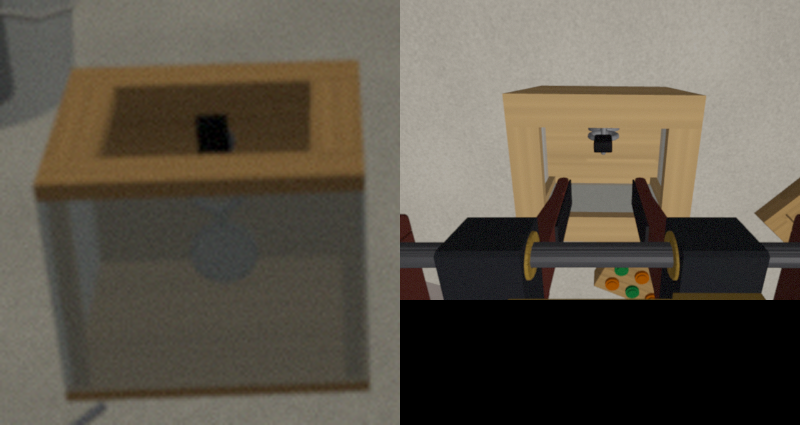

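The mirror hangs upright on the hook: its handle is at (212,133) in the opening and the disc at (225,250). I'll let it settle, check that it is still, and hand in.

```bash
for i in 1 2 3; do python3 -m creep '[{"translation":[0,0,0],"angular":[0,0,0],"jaw":0.5},{"translation":[0,0,0],"angular":[0,0,0],"jaw":0.5},{"translation":[0,0,0],"angular":[0,0,0],"jaw":0.5},{"translation":[0,0,0],"angular":[0,0,0],"jaw":0.5},{"translation":[0,0,0],"angular":[0,0,0],"jaw":0.5},{"translation":[0,0,0],"angular":[0,0,0],"jaw":0.5},{"translation":[0,0,0],"angular":[0,0,0],"jaw":0.5},{"translation":[0,0,0],"angular":[0,0,0],"jaw":0.5}]' >/dev/null; done
python3 - <<'E'
from h import *
I=[cv2.GaussianBlur(ctrl.get_image("scene")[170:290,220:300],(5,5),0).astype(float) for _ in range(6)]
print([round(np.abs(i-I[0]).max(),1) for i in I],[round(np.abs(i-I[0]).mean(),2) for i in I],ctrl.get_obs()["t"])
E
```

```text
[np.float64(0.0), np.float64(5.0), np.float64(4.0), np.float64(4.0), np.float64(5.0), np.float64(5.0)] [np.float64(0.0), np.float64(0.74), np.float64(0.74), np.float64(0.75), np.float64(0.74), np.float64(0.75)] 19.35
```

Only camera noise remains between frames, so it is still.

```bash
python3 -c "
from workcell import ctrl
print(ctrl.close_job())"
```

```text
the job is handed in; nothing more can be done
None
```

The mirror hangs still by its ring on the hook inside the case, with no sign of contact with the frame or the other things on the table; I handed the job in at about 19 s of the 51 s allowed.

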